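# Load the hooded scanner and start it

## Robot

A 6-joint arm with a two-finger parallel gripper is mounted at the origin on a cart in front of the work surface, level with it; the furniture and walls round the work are solid. World frame = base frame: x ahead of the robot, y to its left, z up, the work surface at z = 0. Lengths are in m, angles in rad, forces in N, time in s.
With the tool pointing down it reaches from about 0.325 to 0.9 m from the base axis. Payload 6.1 kg.
Tool frame: the origin (TCP) lies at the very end of the fingers, on their centre line; the grasp point (between the pads) lies 19 mm behind it; z points along the fingers, y is the line along which they close (so a half turn about z gives the same grasp; the last joint's range is limited). The gripper opens to 85 mm and grips with 20 to 120 N. Pads are 22 mm wide; open, the fingers measure 114 mm over their backs; the gripper's body (76 mm by 85 mm) begins 54 mm behind the grasp point. The pads swing forward as they close: fully open they stand 13 mm farther back than shut.
Start: joints at [1.05, 0.22, 1.526, -0, 1.395, -0.126], TCP at [0.24, 0.577, 0.231] pointing down, gripper open.
Joint ranges: [-2.98, 2.98], [-0.91, 2.08], [0.09, 2.57], [-1.24, 4.39], [0.2, 2.65], [-2.68, 2.68]. Speed limits (rad/s): [2.57, 2.57, 3.01, 3.14, 3.14, 3.14].

## Interface

Orientations are given as a rotation vector (axis times angle).
In Python, from plant import robot, capture, finder gives the robot as it stands. Calls block until the motion is done:
- robot.move_to(position, orientation): joint-space move of the TCP to a pose.
- robot.move_straight(position, ori=None, feed=0.15, f_stop=None): straight line of the TCP; ori=None keeps the orientation; feed is the mean speed in m/s. With f_stop (N) it stops when the force on the tool has changed by that much, and returns True; else False.
- robot.movej(angles): joint-space move.
- robot.let_go() and robot.gripper_close(newtons=None): open the fingers fully, or close them until they stop; newtons is the grip in N (None keeps the last).
- robot.sleep(seconds).
- robot.inverse_kinematics(position, orientation): joint angles nearest the present ones, or None.
- robot.sense(): the state.
- capture(name): name is "side" or "top"; returns a dict with "pixels" (420x560x3 uint8, blue, green, red), "range_z" (420x560 float32, m along the optical axis (not along the pixel's ray), 0 where there is no reading), "vertical_fov" (degrees; the focal length in pixels is half the picture's height over the tangent of half this angle, whatever the lens; pixels are square), "cx", "cy" (the principal point, pixels), "dist" ([k1, k2, p1, p2, k3] as OpenCV has them; the pictures are not rectified), "camera_from_world" (4x4, takes a point from world to camera coordinates). Camera axes: x right, y down, z forward; pixel columns grow to the right and rows downward; lengths in m; the calibration is good to about 2 mm. A picture is of the moment at which its call begins.
A pose or a line that the arm cannot do raises robot.PlanningError and nothing moves.
- robot.finish_job(): hands the job in; it is judged then, once.
Trained networks look in a picture, given as the dict that the camera call returned (one of the last four; its "shot" number tells which), for a name from the list of things; names that differ only in an ending like _2 or _b are one class to them, and where a whole thing is asked for, a point or a joint stands for the part that bears it (a point fixed in the world has none). Each returns a list of dicts, best first, with "score" (0 to 1); they miss things now and then, are a little off and sometimes report something else, mostly with a low value. They report only what shows in the picture. A call takes as long as a camera call. They do not tell look-alikes from the thing itself.
- finder.spot_in(label, picture): "point" ([column, row] in pixels, amid what is visible of it).
- finder.pinpoint(label, picture): "point" ([column, row] in pixels: a listed point, or the origin of a listed thing).
The state is a dict: "time_s": time; "qpos": joint angles; "qd": joint speeds; "tau": joint torques, N m; "tcp_pos": TCP position; "tcp_rot": TCP orientation; "ft_force": force on the tool from outside, world axes, zero at the start; "ft_torque": the same for the moment, N m; "gripper_width": finger opening in m; "finger_force": force on a finger pad.
Only numpy, scipy, OpenCV 4.12 (cv2) and the standard library are available. Lean on these libraries where they do the work, as an engineer would, in place of code of your own. Each camera call takes 0.05 s, during which the arm holds its last target. There are 200 camera calls.

## Task

Load the blue cassette into the white scanner: tilt it, feed its orange-striped edge first through the opening and under the hood against the springy bar, push it in against the spring and bring its other end down, so that the cassette lies flat on the floor of the bay, fully home. Only then slide the red lock tab aside all the way, press the green button it was covering fully down, and let go. Leave the other things on the bench where they are.

Things in the scene. Friction and masses are not known exactly. Their poses are not given: they have to be found in the camera images.
- cassette: Loose flat blue cassette 120 (x) x 90 (y) x 14 mm, 0.2-0.3 kg, flat on the bench; origin at the centre of its underside, z up. Orange-striped leading edge at x=-60 mm (at the start it points roughly to the robot), trailing edge at x=+60. Yellow upright fin handle, 12 mm thick, at x=4 to 32, y=-6 to 6 mm, its top 50 mm above the underside.
- dock: White scanner fixed to the bench; origin on the bench under its bay, x away from the robot (within 15 degrees), z up. Bay inside: y=-49 to 49 mm, floor at z=6, near inner wall x=-77.5; side walls 8 mm thick, 50 high; far outer face x=92.5. The bay is open on top only between hood edge and far wall: 87 mm, less than the cassette. Wing with lock and button: y=56 to 132 mm, top z=45.
- lock_tab (a joint): Travel of the red lock tab, m: 0 covers the button, 0.042 is fully open. It slides towards the dock's +x with about 2 N of friction and stays where it is left.
- lock_ridge (a point): Middle of the top of the ridge on the red lock tab: ridge 8 mm in dock x, 32 mm in y, top 78 mm above the bench, 16 mm above the tab's 42 x 42 x 4 mm plate (underside 58 mm above the bench). The ridge's centre is 13 mm to -x of the tab's centre; push it from its -x side.
- start_button (a joint): Travel of the green button, m: 0 is up, 0.006 is fully down. It springs back: 1.5 N at rest, 4.5 N fully down.
- button_top (a point): Centre of the top of the green start button, 28 mm across, 55 mm above the bench when up. It sits under the closed lock tab; pressed straight down.
- water_bottle: Bystander: clear bottle with blue cap, 68 mm wide, 154 mm tall; origin under its centre.
- cryo_box: Bystander: blue sample box with clear lid, 77 x 77 x 48 mm; origin under its centre.
- tube_rack: Bystander: grey tube rack, 90 x 90 x 47 mm; origin under its centre.
- beaker: Bystander: clear beaker, 70 mm wide, 95 mm tall; origin under its centre.
- timer: Bystander: lab timer, 64 x 64 x 19 mm; origin under its centre.
- amber_bottle: Bystander: amber bottle, 56 mm wide, 124 mm tall; origin under its centre.
- hood_edge (a point): Middle of the lower free edge of the fixed hood, 48 mm above the bench (hood top at 54 mm). In the dock frame x=-7.5 mm; the hood covers the bay from there to the near wall.
- bar_face (a point): Middle of the face of the black spring bar under the hood: 74 mm wide, 24 mm high (8 to 32 mm above the bench). At rest at x=-42.5 mm of the dock; it gives up to 20 mm towards -x, 3.5 N at rest plus 0.35 N per mm.
- far_stop (a point): Top edge of the upright far stop, dock x=67.5 mm, 26 mm above the bench; above it a slope leans outward to x=79.5 mm at 50 mm height. A cassette let go with its trailing edge on the slope stays there; pressing straight down only jams it. Pushed to -x against the spring bar (10 to 20 N) it clears the slope and can be pressed or lowered flat.
- home (a point): Where the cassette's origin is when fully home: dock x=7.5, y=0, z=6 mm, on the bay floor; cassette axes along the dock's, trailing edge at the far stop, spring bar pushed in 10 mm. A finger that still holds the handle off the far stop against the spring drags it up again when withdrawn: first ease back so that the cassette rests on the far stop.
Mind the look-alikes: they are no part of the job. There is more than one size of the cassette; the job needs the larger.

How it is judged:
On the way, in this order (a step that is already met when the one before it is completed fails the run):
1. the cassette lies fully home in the bay under the hood (x of cassette in the frame of dock between 0.0015 and 0.0135 m and y of cassette in the frame of dock between -0.007 and 0.007 m and z of cassette in the frame of dock below 0.01 m and angle between cassette's own z axis and vertical below 0.05 rad), for 0.2 s.
2. the lock tab is slid fully aside, the cassette still home (all of step 1 and value of joint lock_tab above 0.036 m), for 0.1 s.
3. the start button is pressed fully down, the cassette still home (all of step 1 and value of joint start_button above 0.0045 m), for 0.05 s.
At the end, for the whole second after the job is handed in: The cassette lies at rest on the bay floor under the hood: origin within 6 mm in x and 7 mm in y of its home place, less than 4 mm off the floor, tilted less than 0.05 rad; the lock tab is open by more than 36 mm of its 42; the button has been pressed and is up again (all of step 2 and value of joint start_button below 0.002 m and linear speed of cassette below 0.02 m/s); the robot touches nothing.
It fails at once if another thing on the bench is moved more than 30 mm (distance of any of water_bottle, cryo_box, tube_rack, beaker, timer, amber_bottle from where it was at the start of the episode above 0.03 m).
It also fails if it takes over 72 s, if anything falls off the work surface, if the arm or the gripper's body presses on something with over 40 N, if the wrist force passes 120 N, or if a joint passes its speed limit or range.

## Working session

There is one attempt and no reset: what is moved stays moved. The work goes in short steps, each a Python script; the robot and the scene stay as the last script left them, time stands still between calls to the robot, and variables do not carry over. Pictures are saved under pics/ and viewed, at most 10 in all, crops included, and the job is handed in when it is done.

```bash
ls; mkdir -p pics
cat > h.py <<'E'
import numpy as np, cv2
from plant import robot, capture, finder
from scipy.spatial.transform import Rotation as R
def K(p):
    h=p["pixels"].shape[0]; f=h/2/np.tan(np.radians(p["vertical_fov"])/2)
    return np.array([[f,0,p["cx"]],[0,f,p["cy"]],[0,0,1]])
def ray(p,uv):
    n=cv2.undistortPoints(np.array([[uv]],float),K(p),np.array(p["dist"],float))[0,0]
    T=np.linalg.inv(np.array(p["camera_from_world"])); return T[:3,3],T[:3,:3]@np.array([n[0],n[1],1.])
def at_z(p,uv,z):
    o,d=ray(p,uv); return o+d*(z-o[2])/d[2]
def by_depth(p,uv):
    o,d=ray(p,uv); u,v=int(round(uv[0])),int(round(uv[1]))
    w=p["range_z"][max(v-1,0):v+2,max(u-1,0):u+2]; w=w[w>0]
    return o+d*np.median(w) if w.size else None
def cloud(p):
    h,w=p["range_z"].shape; g=np.mgrid[0:h,0:w]; uv=np.stack([g[1],g[0]],-1).reshape(-1,1,2).astype(float)
    n=cv2.undistortPoints(uv,K(p),np.array(p["dist"],float))[:,0]
    z=p["range_z"].reshape(-1); T=np.linalg.inv(np.array(p["camera_from_world"]))
    c=np.c_[n*z[:,None],z]; X=c@T[:3,:3].T+T[:3,3]; X[z==0]=np.nan
    return X.reshape(h,w,3)
E
python3 - <<'E'
from h import *
for n in("top","side"):
    p=capture(n); cv2.imwrite(f"pics/{n}0.png",p["pixels"]); np.savez(f"{n}0.npz",**{k:np.array(v) for k,v in p.items()})
    T=np.linalg.inv(p["camera_from_world"]);print(n,T[:3,3].round(3),T[:3,2].round(2))
    for l in["cassette","dock","lock_ridge","hood_edge","home","bar_face","far_stop"]:
        print(l,[(np.round(d["point"]),round(d["score"],2)) for d in finder.pinpoint(l,p)[:4]])
E
```

```text
pics
top [ 0.385 -0.099  1.246] [ 0.16  0.   -0.99]
cassette [(array([316., 216.]), 0.76), (array([302., 278.]), 0.62), (array([396., 202.]), 0.21)]
dock [(array([227., 230.]), 0.79)]
lock_ridge [(array([186., 227.]), 0.66), (array([224., 142.]), 0.18)]
hood_edge [(array([171., 138.]), 0.67), (array([224., 230.]), 0.55)]
home [(array([225., 228.]), 0.56)]
bar_face []
far_stop [(array([231., 206.]), 0.72)]
side [ 0.057 -0.882  0.892] [ 0.41  0.64 -0.65]
cassette [(array([297., 260.]), 0.97), (array([235., 275.]), 0.78)]
dock []
lock_ridge [(array([221., 164.]), 0.51), (array([238., 192.]), 0.31)]
hood_edge [(array([237., 192.]), 0.68)]
home [(array([241., 204.]), 0.78)]
bar_face []
far_stop [(array([261., 195.]), 0.57)]
```

View pics/top0.png

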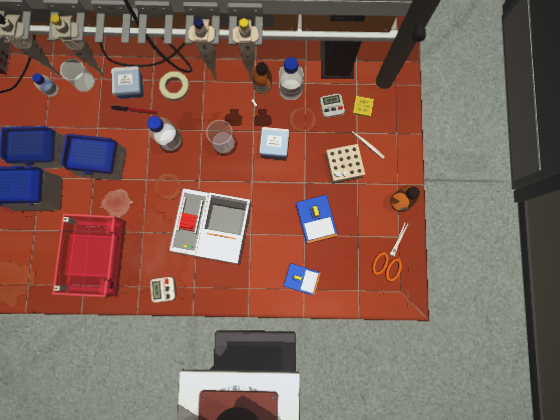

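View pics/side0.png

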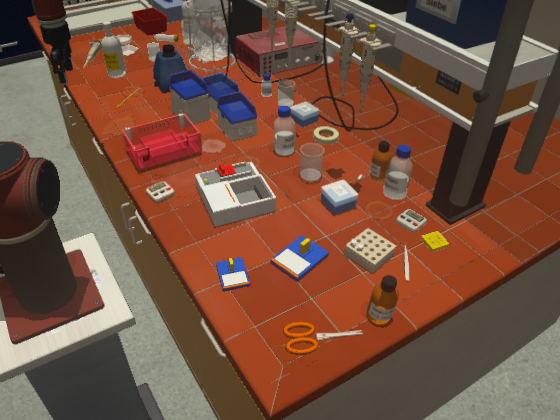

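Top view: x is up and y is left. The candidates for the cassette are the larger one at (316,216) and the smaller look-alike at (302,278). The blue-and-white box at (274,142) is the cryo box. I choose (316,216) for its size. The dock is at (211,226), with the red tab on its left wing at (187,222). Next I fit both poses from the depth data.

```bash
cat > fit.py <<'E'
from h import *
def rect(pts):
    (c,s,a)=cv2.minAreaRect((pts[:,:2]*1000).astype(np.float32)); return np.round(c,1),np.round(s,1),round(a,1)
def seg(p,X,uv,r,zlo,zhi):
    z=X[...,2]; v,u=np.mgrid[0:z.shape[0],0:z.shape[1]]
    m=(z>zlo)&(z<zhi)&(np.hypot(u-uv[0],v-uv[1])<r)
    n,l=cv2.connectedComponents(m.astype(np.uint8)); 
    k=np.bincount(l[m]).argmax(); return X[l==k]
if __name__=="__main__":
    p=capture("top"); X=cloud(p)
    for uv in((316,216),(302,278)):
        q=seg(p,X,uv,45,0.007,0.022); print("cas",rect(q),np.median(q[:,2]).round(4),len(q))
        f=seg(p,X,uv,45,0.035,0.06); print("fin",rect(f),f.mean(0).round(4),len(f))
    d=seg(p,X,(211,226),60,0.03,0.066); print("dock",rect(d),len(d))
    t=seg(p,X,(187,222),20,0.068,0.09); print("ridge",rect(t),t.mean(0).round(4),len(t))
    fl=seg(p,X,(211,226),60,0.001,0.012); print("floor",rect(fl),len(fl))
    print("table",np.nanmedian(X[240:290,340:360,2]))
    print("bottle/near",[by_depth(p,u).round(3) for u in((316,216),(220,137),(274,142),(345,162),(162,289),(402,200))])
    c=np.hstack([cv2.resize(p["pixels"][180:300,270:350],None,fx=5,fy=5,interpolation=cv2.INTER_CUBIC),cv2.resize(p["pixels"][180:300,165:245],None,fx=5,fy=5,interpolation=cv2.INTER_CUBIC)])
    cv2.imwrite("pics/crop1.png",c)
E
python3 fit.py
```

```text
cas (array([ 561.7, -201.5]), array([120.3,  90.4]), 15.5) 0.0144 1319
fin (array([ 578.3, -196.4]), array([27.3, 11.7]), 14.3) [ 0.5775 -0.1962  0.0478] 49
cas (array([ 395.6, -162.9]), array([87.4, 65.3]), 74.4) 0.0109 700
fin (array([ 399.4, -150.4]), array([20. ,  8.3]), 77.2) [ 0.3992 -0.1501  0.0371] 21
dock (array([534.6,  88.5]), array([188.6, 176.3]), 80.8) 3535
ridge (array([527.3, 146.5]), array([31.9,  7.7]), 79.3) [0.5271 0.1458 0.0773] 41
floor (array([556.4,  50.4]), array([94.8, 71.5]), 80.7) 837
table -0.00033407912875338397
bottle/near [array([ 0.565, -0.199,  0.036]), array([0.795, 0.077, 0.003]), array([ 0.768, -0.08 ,  0.049]), array([ 0.719, -0.279,  0.033]), array([0.361, 0.214, 0.017]), array([ 0.604, -0.42 ,  0.087])]
```

View pics/crop1.png

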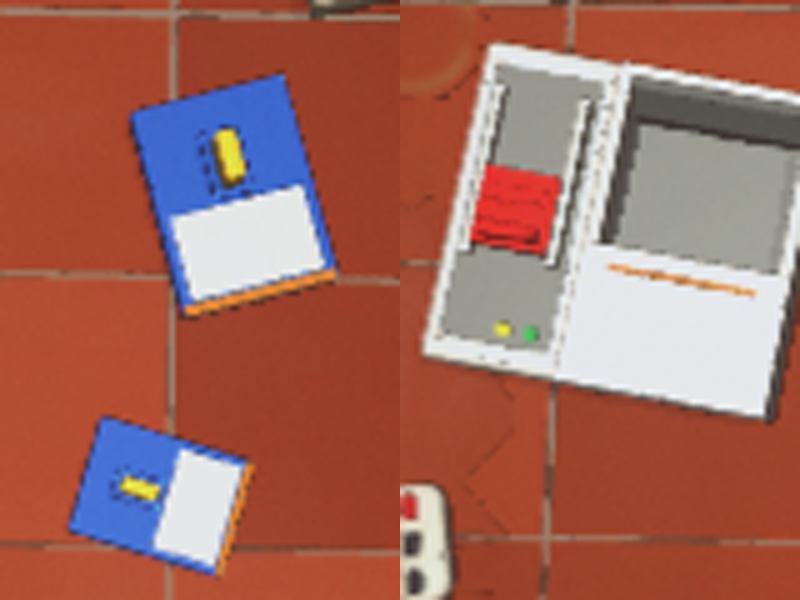

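The crop confirms the choice: the larger cassette is at (316,216), and its orange edge faces the robot. The small one is the look-alike. The dock's orange-striped hood, the bay and the red tab also show clearly. Next I check the poses with IK, then grasp.

```bash
cat > plan.py <<'E'
from h import *
DO=np.array([.5246,.0520,0]); DY=np.radians(-9.3)
CP=np.array([.5617,-.2015,0]); CY=np.radians(15.3)
GX,GZ=.018,.035      # TCP in the cassette frame
Rz=lambda a:R.from_euler('z',a)
FL=1                 # tool y = FL * cassette y
def tool(C): 
    return (C*R.from_matrix(np.array([[FL,0,0],[0,-FL,0],[0,0,-1.]]).T)).as_rotvec()
def dockpose(Lx,Lz,th,y=0):   # leading bottom edge in dock x,z [mm], tilt deg -> TCP pose
    C=Rz(DY)*R.from_euler('y',-th,degrees=True)
    L=DO+Rz(DY).apply([Lx/1e3,y/1e3,Lz/1e3])
    return L+C.apply([.06+GX,0,GZ]),tool(C)
def cas(z): 
    C=Rz(CY); return CP+C.apply([GX,0,GZ])+[0,0,z],tool(C)
W=[(6,120,30),(6,22,30),(-32,9,30),(-50,8,25),(-56,8,12),(-57.5,7,0),(-57.5,5.5,0),(-52.5,6,0)]
E
python3 - <<'E'
import plan; from plan import *
print(robot.sense()["time_s"])
for f in(1,-1):
    plan.FL=f
    for p in [cas(.1),cas(0)]+[dockpose(*w) for w in W]:
        q=robot.inverse_kinematics(*p); print(f,None if q is None else np.round(q,2))
E
```

```text
0.85
1 [-0.46  0.27  1.65  0.    1.22  0.85]
1 [-0.46  0.4   1.7   0.    1.04  0.85]
1 [-0.02 -0.2   2.12 -0.11  0.71  1.78]
1 [-0.02 -0.04  2.19 -0.15  0.48  1.83]
1 [-0.01 -0.11  2.28 -0.18  0.46  1.86]
1 [-0.01 -0.09  2.25 -0.12  0.56  1.81]
1 [-0.04  0.08  2.06 -0.04  0.8   1.72]
1 [-0.06  0.25  1.87 -0.    1.01  1.68]
1 [-0.06  0.26  1.87 -0.    1.01  1.68]
1 [-0.06  0.27  1.86 -0.    1.02  1.68]
-1 [-0.46  0.27  1.65  0.    1.22 -2.29]
-1 [-0.46  0.4   1.7   0.    1.04 -2.29]
-1 [-0.02 -0.2   2.12 -0.11  0.71 -1.37]
-1 [-0.02 -0.04  2.19 -0.15  0.48 -1.31]
-1 [-0.01 -0.11  2.28 -0.18  0.46 -1.28]
-1 [-0.01 -0.09  2.25 -0.12  0.56 -1.33]
-1 [-0.04  0.08  2.06 -0.04  0.8  -1.42]
-1 [-0.06  0.25  1.87 -0.    1.01 -1.46]
-1 [-0.06  0.26  1.87 -0.    1.01 -1.46]
-1 [-0.06  0.27  1.86 -0.    1.02 -1.46]
```

Run:
```python
from plan import *
robot.move_to(*cas(.15)); robot.move_straight(cas(0)[0],feed=.12)
robot.gripper_close(110); s=robot.sense(); print(s["gripper_width"],s["finger_force"],s["tcp_pos"],s["time_s"])
robot.move_straight(cas(.15)[0],feed=.15)
s=robot.sense(); print(s["gripper_width"],s["ft_force"],s["ft_torque"])
robot.move_to(*dockpose(*W[0])); s=robot.sense(); print(s["tcp_pos"],dockpose(*W[0])[0],s["time_s"],s["ft_force"])
for n in("side","top"): 
    p=capture(n); cv2.imwrite(f"pics/{n}1.png",p["pixels"])
```

```text
0.008942052569497512 108.7923789024353 [ 0.57930012 -0.19683124  0.03543735] 5.9
0.008929759708501607 [ 0.24382405  0.11492246 -2.59791623] [-0.01846494 -0.00126298  0.04172877]
[0.58006028 0.04252063 0.18925663] [0.57991324 0.04294211 0.18931089] 8.0083 [-0.21951934 -0.67378163 -1.71086756]
```

View pics/side1.png

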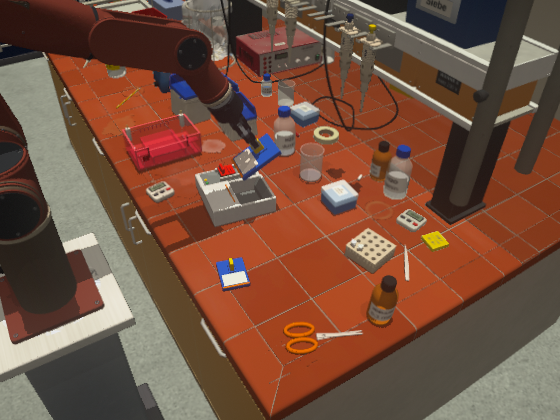

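The cassette is held tilted above the bay at about (262,155), with its leading edge down. I measure its pose in the grip before inserting.

```bash
cat > held.py <<'E'
from plan import *
def held(Lx,Lz,th,names=("side","top")):
    C=(Rz(DY)*R.from_euler('y',-th,degrees=True)); L=DO+Rz(DY).apply([Lx/1e3,0,Lz/1e3]); P=L+C.apply([.06,0,0])
    for n in names:
        p=capture(n); X=cloud(p).reshape(-1,3); B=p["pixels"].reshape(-1,3).astype(int)
        loc=C.inv().apply(X-P)*1e3
        m=(abs(loc[:,0])<75)&(abs(loc[:,1])<60)&(loc[:,2]>2)&(loc[:,2]<26)
        bl=m&(B[:,0]>B[:,2]+40)&(loc[:,2]>5)
        q=loc[bl]; A=np.c_[q[:,:2],np.ones(len(q))]; c,*_=np.linalg.lstsq(A,q[:,2],rcond=None)
        r=abs(A@c-q[:,2])<2; c,*_=np.linalg.lstsq(A[r],q[r,2],rcond=None)
        a=loc[m]; print(n,len(q),"slope x,y deg",np.degrees(c[:2]).round(2),"z0 (exp 14)",c[2].round(1),"blue x",np.percentile(q[:,0],[1,99]).round(1),"y",np.percentile(q[:,1],[1,99]).round(1))
E
python3 -c "
from held import *
held(*W[0])"
```

```text
side 484 slope x,y deg [0.23 0.27] z0 (exp 14) 12.4 blue x [-45.2  61.8] y [-50.5  37.8]
top 752 slope x,y deg [-0.44 -0.02] z0 (exp 14) 13.7 blue x [-4.9 61.8] y [-45.3  42.3]
```

The grip is true to within about 1.5 mm and 0.5°, so I insert now.

Run:
```python
from held import *
def go(w,feed,fs=None):
    p,o=dockpose(*w,y=1.2); h=robot.move_straight(p,o,feed=feed,f_stop=fs); s=robot.sense()
    f=Rz(DY).inv().apply(s["ft_force"]); print(w,h,"F",f.round(1),"err mm",(Rz(DY).inv().apply(s["tcp_pos"]-p)*1e3).round(1),round(s["time_s"],1),flush=True)
    return h
ok=not go(W[1],.1,12) and not go(W[2],.06,12)
if ok:
    ok=not go(W[3],.04,30) and not go(W[4],.04,35)
    held(*W[4])
```

```text
(6, 22, 30) False F [-0.2  1.1 -2.5] err mm [0.7 0.1 0.9] 9.3
(-32, 9, 30) False F [ 0.9 -0.9 -2.3] err mm [0.5 0.1 0.5] 10.2
(-50, 8, 25) False F [ 6.4 -0.7 -5.3] err mm [2.9 0.1 1.9] 10.6
(-56, 8, 12) False F [ 8.1  0.2 -2.2] err mm [4.6 0.1 2.2] 11.2
side 340 slope x,y deg [ 0.31 -0.52] z0 (exp 14) 14.3 blue x [ 5.2 66.2] y [-46.8  43.1]
top 334 slope x,y deg [0.34 0.65] z0 (exp 14) 15.3 blue x [26.7 65.3] y [-43.1  44.1]
```

Run:
```python
from held import *
def go(w,feed,fs=None):
    p,o=dockpose(*w,y=1.2); h=robot.move_straight(p,o,feed=feed,f_stop=fs); robot.sleep(.3); s=robot.sense()
    f=Rz(DY).inv().apply(s["ft_force"]); print(w,h,"F",f.round(1),"err mm",(Rz(DY).inv().apply(s["tcp_pos"]-p)*1e3).round(1),round(s["time_s"],1),flush=True)
    return h
go((-60,8,12),.03,30); go((-61,7,5),.03,30); go((-61,6,0),.03,30); go((-61,3,0),.02,12)
held(-57.5,6,0)
```

```text
(-60, 8, 12) False F [ 8.8 -0.4 -3.1] err mm [4.8 0.2 2.8] 11.9
(-61, 7, 5) False F [7.6 0.1 0.3] err mm [5.5 0.2 3. ] 12.7
(-61, 6, 0) False F [ 6.6 -0.4  0.8] err mm [5.6 0.2 3. ] 13.4
(-61, 3, 0) False F [ 8.3 -0.3  5. ] err mm [6.3 0.2 3.7] 14.0
side 149 slope x,y deg [-0.25 -1.02] z0 (exp 14) 14.7 blue x [ 4.5 63.4] y [-16.1  41. ]
top 88 slope x,y deg [-1.16 -0.33] z0 (exp 14) 14.2 blue x [-6.2 62.1] y [-42.5  43. ]
```

Run:
```python
from held import *
def go(w,feed,fs=None):
    p,o=dockpose(*w,y=1.2); h=robot.move_straight(p,o,feed=feed,f_stop=fs); robot.sleep(.3); s=robot.sense()
    f=Rz(DY).inv().apply(s["ft_force"]); print(w,h,"F",f.round(1),"err mm",(Rz(DY).inv().apply(s["tcp_pos"]-p)*1e3).round(1),round(s["time_s"],1),flush=True)
go((-57,3,0),.02); go((-54,3,0),.02); go((-52.5,4,0),.02)
robot.let_go(); s=robot.sense(); print(s["ft_force"],s["time_s"])
p=s["tcp_pos"]; robot.move_straight(p+[0,0,.14],feed=.15); robot.move_straight(p+[-.12,-.15,.14],feed=.25)
held(-52.5,6,0)
p=capture("top"); X=cloud(p)
cv2.imwrite("pics/top2.png",cv2.resize(p["pixels"][175:275,160:270],None,fx=6,fy=6,interpolation=cv2.INTER_CUBIC)[:600])
```

```text
(-57, 3, 0) False F [-1.4 -0.3 12.5] err mm [3.6 0.3 3.4] 14.8
(-54, 3, 0) False F [-13.2  -1.   24.3] err mm [0.9 0.2 3.3] 15.4
(-52.5, 4, 0) False F [-15.9  -0.7  20.8] err mm [-0.6  0.3  2.4] 15.9
[-0.72390767 -0.48029112 -0.29008908] 16.6333
side 131 slope x,y deg [-2.24 -0.05] z0 (exp 14) 15.9 blue x [ 4.9 58.7] y [-16.6  39. ]
top 684 slope x,y deg [-0.94 -0.33] z0 (exp 14) 15.0 blue x [-8.4 57.9] y [-42.5  45.4]
```

View pics/top2.png

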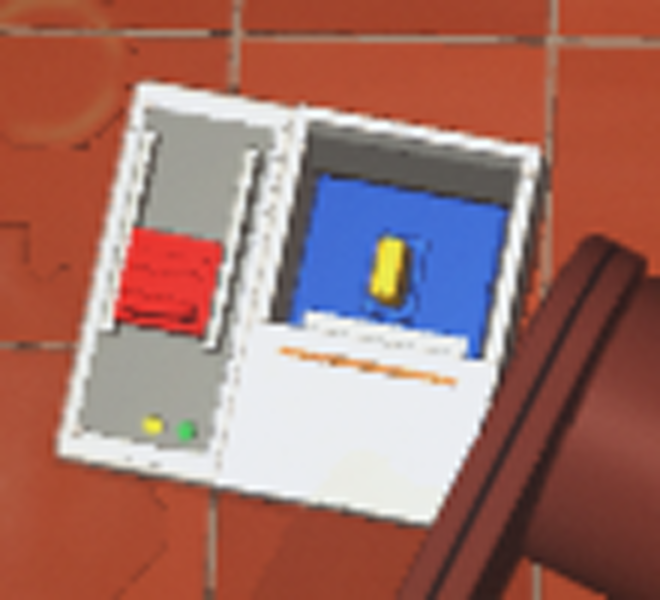

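The cassette now lies in the bay behind the hood edge, with its fin at (390,272) in the crop. I check its height profile and at the same time move the closed gripper to a spot before the ridge, without touching it.

```bash
cat > prof.py <<'E'
from plan import *
def prof():
    p=capture("top"); X=cloud(p).reshape(-1,3); l=Rz(DY).inv().apply(X-DO)*1e3
    for a in range(-4,76,8):
        m=(l[:,0]>a)&(l[:,0]<a+8)&(abs(l[:,1])<38)&(abs(l[:,1])>12)&(l[:,2]<35)
        if m.sum()>4: print(a+4,m.sum(),np.median(l[m&(l[:,1]<0),2]).round(1),np.median(l[m&(l[:,1]>0),2]).round(1))
    r=(abs(l[:,1]-94)<25)&(abs(l[:,0]-20)<60)&(l[:,2]>69)&(l[:,2]<85); print("ridge",l[r].mean(0).round(1),r.sum())
    g=p["pixels"].reshape(-1,3).astype(int); g=(g[:,1]>g[:,2]+40)&(g[:,1]>g[:,0]+30)&(abs(l[:,1]-94)<40)&(abs(l[:,0])<90)
    print("green",l[g].mean(0).round(1),g.sum(), np.ptp(l[g],0).round(0) if g.sum() else "")
E
python3 - <<'E'
from prof import *
prof()
C=Rz(DY); o=tool(C)
robot.gripper_close(40)
robot.move_to(DO+C.apply([-.055,.094,.14]),o)
print(robot.sense()["time_s"])
E
```

```text
0 48 21.3 20.5
8 56 20.3 20.4
16 57 20.5 21.4
24 53 20.7 20.3
32 55 19.5 20.8
40 53 19.5 19.4
48 54 19.0 19.3
56 52 19.7 20.7
64 62 20.6 21.2
72 23 29.8 32.4
ridge [-12.8  92.9  77.6] 41
green [-62.5  77.   45.9] 8 [8. 7. 7.]
20.625
```

The cassette top is at z≈20 mm along its whole length, so it is flat and home. Next I slide the lock.

Run:
```python
from prof import *
C=Rz(DY); at=lambda x,z:DO+C.apply([x/1e3,.0935,z/1e3])
def st(t):
    s=robot.sense(); print(t,(C.inv().apply(s["tcp_pos"]-DO)*1e3).round(1),C.inv().apply(s["ft_force"]).round(1),round(s["time_s"],1),flush=True)
robot.move_straight(at(-42,140),feed=.2)
print(robot.move_straight(at(-42,69),feed=.1,f_stop=8)); st("down")
print(robot.move_straight(at(22,69),feed=.05,f_stop=15)); st("push")
robot.move_straight(at(0,69),feed=.1); robot.move_straight(at(0,130),feed=.2); robot.move_straight(at(-110,180),feed=.3)
prof(); p=capture("top"); cv2.imwrite("pics/top3.png",cv2.resize(p["pixels"][175:275,160:270],None,fx=5,fy=5,interpolation=cv2.INTER_CUBIC))
```

```text
False
down [-41.5  93.7  69.5] [ 0.3 -0.1  0.2] 21.7
True
push [13.4 93.3 68.1] [-0.8  0.1 -0.4] 22.8
0 52 21.9 21.4
8 55 20.0 20.1
16 55 20.2 20.1
24 55 19.2 20.4
32 53 19.5 20.0
40 54 21.2 20.6
48 49 19.5 20.3
56 53 20.3 20.4
64 62 20.2 20.8
72 27 32.5 31.6
ridge [27.9 93.4 76.4] 42
green [-6.5 93.3 54.4] 94 [79. 36. 15.]
```

View pics/top3.png

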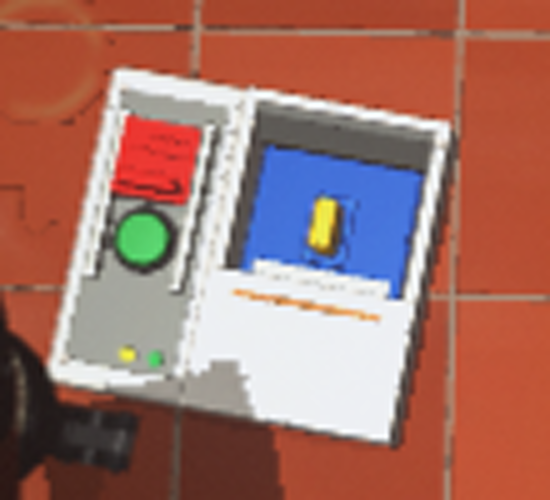

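The tab is open (it travelled about 41 mm to its stop), and the green button shows at (143,240). I press it at dock (-2, 94).

Run:
```python
from prof import *
C=Rz(DY); at=lambda x,z:DO+C.apply([x/1e3,.0942,z/1e3])
def st(t):
    s=robot.sense(); print(t,(C.inv().apply(s["tcp_pos"]-DO)*1e3).round(1),C.inv().apply(s["ft_force"]).round(1),round(s["time_s"],1),flush=True)
robot.move_straight(at(-2,130),feed=.25); robot.move_straight(at(-2,62),feed=.1); st("above")
print(robot.move_straight(at(-2,40),feed=.025,f_stop=14)); st("press"); robot.sleep(.2); st("hold")
robot.move_straight(at(-2,130),feed=.15); robot.move_straight(at(-110,200),feed=.3)
robot.sleep(.3); prof(); st("end")
p=capture("top"); cv2.imwrite("pics/top4.png",p["pixels"])
```

```text
above [-1.5 94.4 62.7] [0.3 0.  0.4] 25.6
True
press [-1.5 94.3 49. ] [-2.4 -0.6  8.7] 26.2
hold [-1.5 94.3 49. ] [-3.4 -0.2  8.7] 26.4
0 55 20.7 21.4
8 53 19.9 20.2
16 56 20.8 21.5
24 52 20.0 20.9
32 55 20.1 21.2
40 52 19.7 20.0
48 51 19.3 20.0
56 57 19.9 19.5
64 60 20.6 21.2
72 24 30.9 30.3
ridge [27.7 93.7 77.3] 42
green [-6.5 93.5 54.2] 95 [79. 37. 18.]
end [-109.9   93.9  199.1] [-0.8 -0.   0.3] 28.0
```

```bash
python3 -c "
from plant import robot
print(robot.finish_job())"
```

```text
the job is handed in; nothing more can be done
None
```

The job is handed in at about 28 s of robot time, with no verdict returned: the cassette lies flat and home in the bay, the lock tab is open about 41 mm, the button was pressed its full 6 mm and has sprung back, and the arm is clear.

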